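# Square the long trough up to the potting-bench rail

### The job

Slide the longer of the two black planter troughs across the bench until its long side lies flat along the upright face of the aluminium rail, the whole trough within the rail's length. Push it along the bench, at one end and then the other as needed, without lifting or tipping it, and leave the short trough and the square pot where they stand.

Things in the scene. Friction and masses are not known exactly. Their poses are not given: they have to be found in the camera images.
- trough: Long planter trough: loose, open black plastic box, straight-walled, 300 mm long (y axis), 80 wide (x), 60 high, 4 mm walls, 0.35 kg; 2 mm lip round the top. Origin: centre of underside. x points away from the robot to the rail, z up. Starts on the robot's side of the rail, up to 0.3 rad out of line, all of it 30 mm or more short of the rail. Slides with a few newtons.
- rail: Fixed aluminium angle 460 mm long, beyond the long trough. Its upright face, 40 mm high, looks to the robot; a 5 mm foot runs 40 mm back on the far side. Origin: middle of the face's length, in its plane, at bench height. y runs along the rail, x is square to the face and points away from the robot. The long trough's origin is at x = -40 mm in this frame when flat against it.
- short_trough: Bystander: short planter trough of the same black plastic, 170 mm long (its y axis), 80 mm wide, 60 mm high, loose, standing off to one side, left or right. Origin: centre of its underside. Not to be moved.
- pot: Bystander: square black plastic plant pot, 85 mm by 85 mm (91 mm over its rim), 75 mm high, open-topped, loose, standing off to the other side. Origin: centre of its underside. Not to be moved.

How it is judged:
At the end, for the whole second after the job is handed in: The long trough stands flat on the bench at rest, long side against the rail's face: its middle no more than 12 mm short of touching, in line with the rail within 10 degrees, and no end more than 5 mm past the rail's end; the short trough and the pot are within 20 mm of where they started (x of trough in the frame of rail between -0.052 and -0.03 m and y of trough in the frame of rail between -0.085 and 0.085 m and angle between the y axis of trough and the y axis of rail, either way round below 0.175 rad and angle between trough's own z axis and vertical below 0.1 rad and height (world z) of trough below 0.012 m and linear speed of trough below 0.02 m/s and distance of each of short_trough, pot from where it was at the start of the episode below 0.02 m).
It fails at once if the long trough is lifted off the bench or tipped (height (world z) of trough above 0.025 m or angle between trough's own z axis and vertical above 0.35 rad).
It fails at once if the short trough or the pot is moved more than 20 mm (distance of any of short_trough, pot from where it was at the start of the episode above 0.02 m).
It also fails if it takes over 51 s, if anything falls off the work surface, if the arm or the gripper's body presses on something with over 40 N, if the wrist force passes 120 N, or if a joint passes its speed limit or range.

### The arm

A 7-joint arm with a two-finger parallel gripper is mounted at the origin on the work surface. World frame = base frame: x ahead of the robot, y to its left, z up, the work surface at z = 0. Lengths are in m, angles in rad, forces in N, time in s.
With the tool pointing down it reaches from about 0.425 to 1.025 m from the base axis. Payload 3.6 kg.
Tool frame: the origin (TCP) lies at the very end of the fingers, on their centre line; the grasp point (between the pads) lies 19 mm behind it; x points along the fingers, z is the direction in which the jaws open and shut, and the axes are right-handed (so a half turn about x gives the same grasp; the last joint's range is limited). The gripper opens to 85 mm and grips with 20 to 120 N. Pads are 22 mm wide; open, the fingers measure 114 mm over their backs; the gripper's body (76 mm by 85 mm) begins 54 mm behind the grasp point. The pads swing forward as they close: fully open they stand 13 mm farther back than shut.
Start: joints at [1.069, 0.591, 0.048, 1.609, -0.033, 0.943, -0.034], TCP at [0.288, -0.665, 0.231] pointing down, gripper open.
Joint ranges: [-2.69, 2.69], [-0.47, 2.24], [-1.27, 1.36], [0.19, 2.51], [-1.53, 4.68], [0.08, 2.07], [-3.09, 3.09]. Speed limits (rad/s): [2.57, 2.57, 3.14, 3.14, 3.14, 3.14, 3.14].

### API

Orientations are given as a rotation vector (axis times angle).
In Python, from workcell import sensors, eyes, job gives the robot as it stands.
- The arm moves only by the tool step_arm, never from a script. Its argument "commands" is a list that holds one entry, the list of rows, each a list of 6 numbers: the shift along the tool's x, y, z in cm, then the turn, a rotation vector about the tool's x, y, z in rad. A call has 1 to 20 rows; each row shifts and turns the pose as measured when the row begins, along the tool's axes as they then stand; what a row does not reach is not made up. A row lasts 1/12 s, in which the tool goes at most 41.7 mm and 7.16 degrees, less where a joint would pass 70% of its speed; a pose out of reach is approached as far as the arm can. A call with a gripper value outside its range is refused whole. "jaw" is the opening, from 0 (shut) to 1 (fully open), set as the call begins (left out, the last holds). The fingers move at their own pace and stop on an object; "squeeze" is the grip in N (left out, the last holds). Time passes only in rows, so rows that do not move let the fingers close. It gives the time, the measured TCP pose, the force and the opening at its end, in the units of the state.
- sensors.state(): the state, without advancing time (a new reading comes with each control period).
- eyes.grab_frame(name): name is "scene" or "top" or "wrist"; returns the picture (420x560x3 uint8, red, green, blue); there is no depth.
- eyes.get_calibration(name): a dict with "mtx" (3x3 intrinsics, pixels), "distortion" ([k1, k2, p1, p2, k3] as OpenCV has them; the pictures are not rectified), "R" (3x3) and "t" (3): a world point X has camera coordinates R X + t. Camera axes: x right, y down, z forward; pixel columns grow to the right and rows downward; lengths in m; the calibration is good to about 2 mm. A picture is of the moment at which its call begins: read the wrist's pose just before it. get_calibration takes no time and is no camera call; for the wrist camera it gives the pose at the moment of the call.
- job.close_job(): hands the job in, once; it reports no verdict.
The state is a dict: "time": time; "joints": joint angles; "joint_velocities": joint speeds; "tau": joint torques, N m; "eef_pos": TCP position; "eef_rot": TCP orientation; "wrist_force": force on the tool from outside, world axes, zero at the start; "ft_torque": the same for the moment, N m; "width": finger opening in m.
Only numpy, scipy, OpenCV 4.12 (cv2) and the standard library are available. Lean on these libraries where they do the work, as an engineer would, in place of code of your own. Each camera call takes 0.05 s, during which the arm holds its last target.

## Working session

There is one attempt and no reset: what is moved stays moved. The work goes in short steps, Python scripts to look and compute and a tool call to move; the robot and the scene stay as the last step left them, time stands still between calls to the robot, and variables do not carry over. Pictures are saved under pics/ and viewed, and the job is handed in when it is done.

Besides the shell and the picture viewer there is one more tool, called after "Call:" as a command line: name --argument value ..., lists and objects as JSON in quotes. step_arm: Moves the arm, as the interface text tells. Its arguments: {"type":"object","properties":{"commands":{"type":"array","items":{"type":"array","items":{"type":"array","items":{"type":"number"}}}},"jaw":{"type":"number"},"squeeze":{"type":"number"}},"required":["commands"]}

```bash
mkdir -p pics
python3 - <<'E'
from workcell import sensors, eyes, job
import cv2
for n in ("scene","top"):
    im=eyes.grab_frame(n); cv2.imwrite(f"pics/{n}0.png",im[:,:,::-1])
    c=eyes.get_calibration(n); print(n,c)
s=sensors.state(); print(s)
E
```

```text
scene {'mtx': array([[521.06649579,   0.        , 284.5253951 ],
       [  0.        , 521.06649579, 208.41054301],
       [  0.        ,   0.        ,   1.        ]]), 'distortion': array([-0.04902332,  0.        ,  0.        ,  0.        ,  0.        ]), 'R': array([[-0.05349856,  0.9985401 ,  0.00745525],
       [ 0.77083706,  0.04604271, -0.63536627],
       [-0.63478195, -0.02824439, -0.77217493]]), 't': array([-0.01509749, -0.44551155,  1.6037666 ])}
top {'mtx': array([[449.10028999,   0.        , 282.02826627],
       [  0.        , 449.10028999, 213.87686743],
       [  0.        ,   0.        ,   1.        ]]), 'distortion': array([-0.06138236,  0.        ,  0.        ,  0.        ,  0.        ]), 'R': array([[ 0.02595156, -0.99913364,  0.03253433],
       [-0.99734125, -0.02809449, -0.06723929],
       [ 0.06809507, -0.03070287, -0.9972063 ]]), 't': array([0.02598296, 0.60071148, 1.09339413])}
{'time': 0.1, 'joints': array([ 1.06850651,  0.59206163,  0.04832795,  1.60969691, -0.03329385,
        0.94274632, -0.03371221]), 'joint_velocities': array([ 0.00035594, -0.00158568,  0.00040593, -0.0017783 , -0.00088557,
       -0.00111529, -0.00289129]), 'tau': array([ 4.82452830e-03, -5.49994290e+01,  1.55340917e+00, -1.98822981e+01,
        9.70872963e-03,  3.78514043e-03,  2.40253215e-06]), 'eef_pos': array([ 0.28787699, -0.6645651 ,  0.23023012]), 'eef_rot': array([ 0.90408559,  1.37719593, -0.90237443]), 'wrist_force': array([-0.96627173, -0.31657841, -0.49859831]), 'ft_torque': array([ 0.03107846,  0.06496135, -0.01175153]), 'width': 0.08524402339016506}
```

View pics/top0.png

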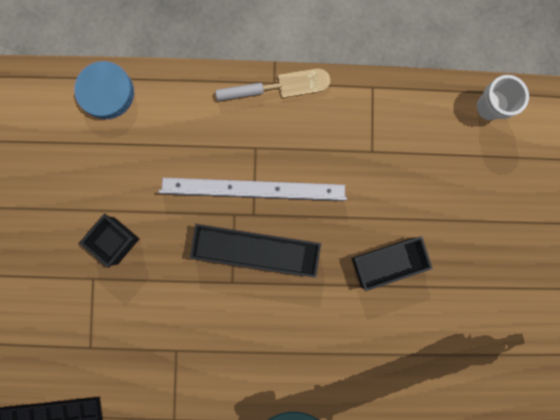

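View pics/scene0.png

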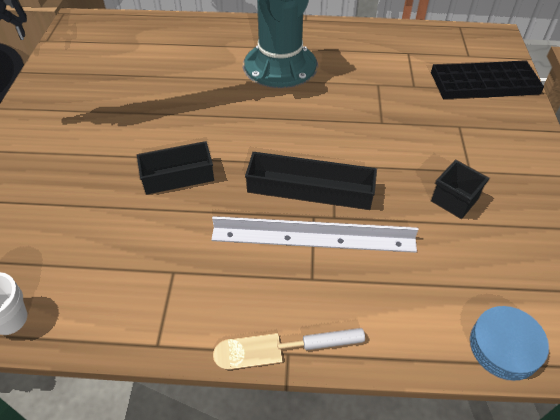

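The top view shows the long trough at about (255,251), the rail at (163–345, 180–200), the pot at (109,240) and the short trough at (391,263). I'll enlarge the middle to read corners.

Run:
```python
import cv2
im=cv2.imread("pics/top0.png")
c=im[170:290,150:350]; c=cv2.convertScaleAbs(c,alpha=1.6,beta=25)
cv2.imwrite("pics/top0c.png",cv2.resize(c,None,fx=4,fy=4,interpolation=cv2.INTER_CUBIC))
c=im[200:300,60:140]; c=cv2.convertScaleAbs(c,alpha=1.6,beta=25)
d=im[225:325,345:445]; d=cv2.convertScaleAbs(d,alpha=1.6,beta=25)
import numpy as np
cv2.imwrite("pics/top0d.png",cv2.resize(np.hstack([c,d]),None,fx=4,fy=4,interpolation=cv2.INTER_CUBIC))
```

```text
(no output)
```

View pics/top0c.png

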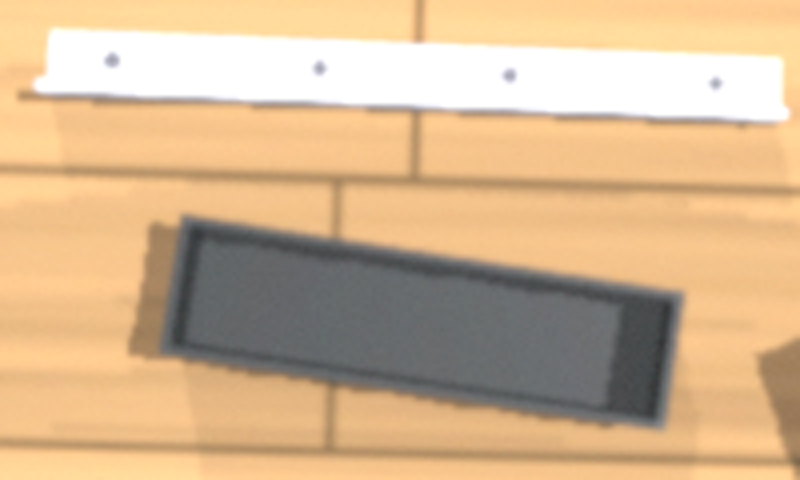

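View pics/top0d.png

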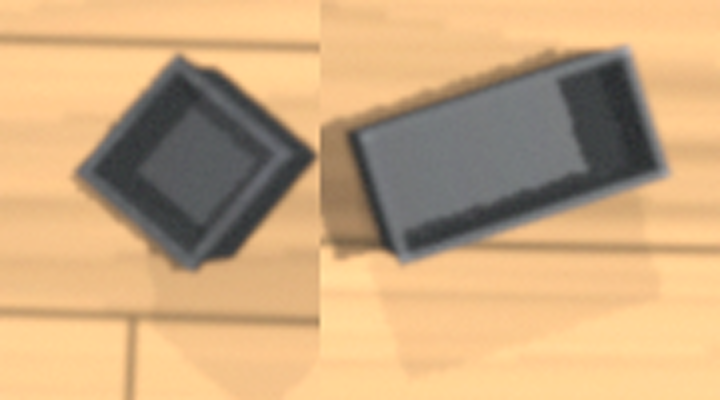

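Corners read off the crops; converting at rim heights (60/75 mm) and the rail's top edge (40 mm).

```bash
cat > h.py <<'E'
import numpy as np, cv2
from workcell import sensors, eyes, job
from scipy.spatial.transform import Rotation as Ro
def px2w(cam,pts,z):
    c=eyes.get_calibration(cam)
    u=cv2.undistortPoints(np.array(pts,float).reshape(-1,1,2),c["mtx"],c["distortion"])[:,0]
    d=np.c_[u,np.ones(len(u))]@c["R"]; o=-c["R"].T@c["t"]
    return o+d*((z-o[2])/d[:,2])[:,None]
def box(cam,pts,z):
    P=px2w(cam,pts,z); print(P[:,:2].round(4).tolist(),"centre",P.mean(0)[:2].round(4),"sides",np.linalg.norm(P-np.roll(P,-1,0),axis=1).round(3)); return P
E
python3 - <<'E'
from h import *
f=lambda p,ox,oy,sx=0:[((x-sx+.0)/4+ox-.4,y/4+oy-.4) for x,y in p]
P=box("top",f([(182,216),(683,292),(663,428),(162,352)],150,170),.06)
d=(P[0]+P[3]-P[1]-P[2])/2; print("trough yaw",np.arctan2(-d[0],d[1]))
R=px2w("top",f([(34,92),(788,121)],150,170),.04); print(R)
d=R[0]-R[1]; print("rail yaw",np.arctan2(-d[0],d[1]),np.linalg.norm(d),R.mean(0))
box("top",f([(352,130),(628,47),(667,175),(402,265)],345,225,320),.06)
box("top",f([(180,55),(288,150),(190,268),(77,172)],60,200),.075)
s=sensors.state(); print(Ro.from_rotvec(s["eef_rot"]).as_matrix().round(3))
E
```

```text
[[0.5681, 0.2494], [0.5309, -0.0498], [0.45, -0.0396], [0.4873, 0.2582]] centre [0.5091 0.1046] sides [0.302 0.082 0.3   0.081]
trough yaw -0.12413714427884368
[[ 0.64175089  0.34554622  0.04      ]
 [ 0.6373549  -0.1147056   0.04      ]]
rail yaw -0.009550990242498883 0.46027281937050535 [0.63955289 0.11542031 0.04      ]
[[0.4983, -0.128], [0.5521, -0.2958], [0.4754, -0.3205], [0.4187, -0.1595]] centre [ 0.4861 -0.2259] sides [0.176 0.081 0.171 0.086]
[[0.5855, 0.4607], [0.5317, 0.3943], [0.4614, 0.4486], [0.5152, 0.518]] centre [0.5235 0.4554] sides [0.085 0.089 0.088 0.091]
[[-0.001  0.918  0.398]
 [ 0.002  0.398 -0.918]
 [-1.    -0.    -0.002]]
```

Sizes check out (trough 0.301×0.081, rail 0.460). Trough: centre (0.509, 0.105), about 6.6° off the rail. The rail face is at x≈0.640, y≈0.115. Plan: lower the open fingers inside the trough, jaw axis parallel to the rail, and push the far wall low down with both fingers. Contacts about 114 mm apart should align it while it slides.

Call:
step_arm --commands '[[[0,0,0,0.105,0,0],[0,0,0,0.105,0,0],[0,0,0,0.105,0,0],[0,0,0,0.105,0,0],[0,1,-3.5,0,0,0],[0,1,-3.5,0,0,0],[0,1,-3.5,0,0,0],[0,1,-3.5,0,0,0],[0,1,-3.5,0,0,0],[0,1,-3.5,0,0,0],[0,1,-3.5,0,0,0],[0,1,-3.5,0,0,0],[0,1,-3.5,0,0,0],[0,1,-3.5,0,0,0],[0,1,-3.5,0,0,0],[0,1,-3.5,0,0,0]]]' --jaw 1

```text
time: 1.43
eef_pos: [0.4188, -0.238, 0.2221]
eef_rot: [1.244, 1.196, -1.255]
wrist_force: [1.4, -1.2, -0.4]
width: 0.0852
```

Run:
```python
from h import *
s=sensors.state(); print(s["time"],s["eef_pos"],s["wrist_force"],s["joints"].round(2)); M=Ro.from_rotvec(s["eef_rot"]).as_matrix();print(M.round(3))
print("to go (tool, cm)",(M.T@(np.array([.505,.106,.16])-s["eef_pos"])*100).round(2))
```

```text
1.4333 [ 0.41884387 -0.23800419  0.22209001] [ 1.42603602 -1.173573   -0.38687089] [ 0.32  0.31  0.13  2.15 -0.06  0.7  -1.14]
[[-0.012  0.999 -0.051]
 [ 0.004 -0.051 -0.999]
 [-1.    -0.013 -0.003]]
to go (tool, cm) [  6.24   6.91 -34.78]
```

Call:
step_arm --commands '[[[0,0.7,-3.5,-0.02,0,0],[0,0.7,-3.5,-0.02,0,0],[0,0.7,-3.5,0,0,0],[0.5,0.7,-3.5,0,0,0],[0.5,0.7,-3.5,0,0,0],[1,0.7,-3.5,0,0,0],[1,0.7,-3.5,0,0,0],[1,0.7,-3.5,0,0,0],[1,0.7,-3.5,0,0,0],[1,0.7,-3,0,0,0],[0,0,0,0,0,0],[0,0,0,0,0,0]]]'

```text
time: 2.43
eef_pos: [0.4958, 0.1348, 0.1598]
eef_rot: [1.207, 1.224, -1.207]
wrist_force: [-0.5, -1.4, -0.0]
width: 0.0854
```

```bash
cat > st.py <<'E'
from h import *
import sys
s=sensors.state(); print(s["time"],s["eef_pos"],s["wrist_force"]); M=Ro.from_rotvec(s["eef_rot"]).as_matrix();print(M.round(3), "turn about tool x", (np.arctan2(M[1,2],M[0,2])-np.arctan2(-1,-.0096)).round(3))
print("to go (tool, cm)",(M.T@(np.array([float(v) for v in sys.argv[1:4]])-s["eef_pos"])*100).round(2))
E
python3 st.py .505 .106 .012
```

```text
2.4333 [0.49581135 0.13478713 0.15978076] [-0.4735701  -1.3671988  -0.02714594]
[[-0.008  1.     0.006]
 [ 0.008  0.006 -1.   ]
 [-1.    -0.008 -0.008]] turn about tool x 0.015
to go (tool, cm) [14.75  1.03  3.01]
```

Call:
step_arm --commands '[[[0,0.5,1.5,0.015,0,0],[0,0.5,1.5,0,0,0],[2.5,0,0,0,0,0],[2.5,0,0,0,0,0],[1.5,0,0,0,0,0],[0,0,0,0,0,0],[0,0,0,0,0,0]]]'

```text
time: 3.02
eef_pos: [0.506, 0.0979, 0.094]
eef_rot: [1.222, 1.211, -1.223]
wrist_force: [0.9, -0.5, 0.4]
width: 0.0855
```

```bash
python3 st.py .505 .106 .012
python3 - <<'E'
from h import *
for n in ("scene","wrist"):
    cv2.imwrite(f"pics/{n}1.png",eyes.grab_frame(n)[:,:,::-1])
E
```

```text
3.0167 [0.50596293 0.09791971 0.09403801] [ 0.91689968 -0.51390636  0.37341335]
[[-0.006  1.    -0.016]
 [ 0.006 -0.016 -1.   ]
 [-1.    -0.006 -0.006]] turn about tool x -0.006
to go (tool, cm) [ 8.21 -0.06 -0.76]
```

View pics/scene1.png

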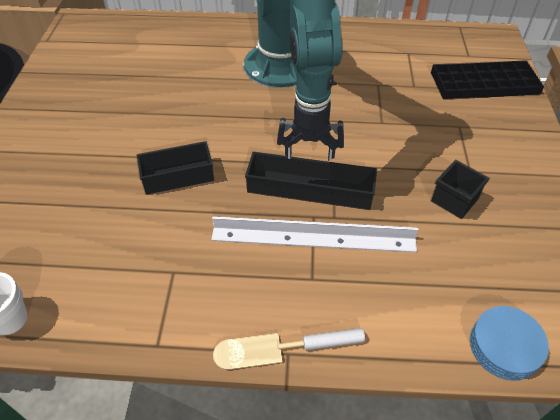

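View pics/wrist1.png

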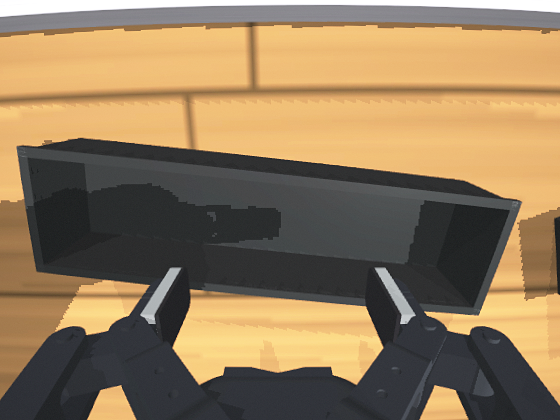

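The fingers sit over the trough, at the wrist image's tips (180,268) and (378,268), centred in y. Calculation gives over 15 mm clearance to each long wall, so descending.

Call:
step_arm --commands '[[[2,0,-0.5,0,0,0],[2,0,-0.2,0,0,0],[1.5,0,0,0,0,0],[1,0,0,0,0,0],[0,0,0,0,0,0],[0,0,0,0,0,0]]]'

```text
time: 3.62
eef_pos: [0.5129, 0.1067, 0.035]
eef_rot: [1.234, 1.201, -1.209]
wrist_force: [0.7, -0.3, 0.1]
width: 0.0851
```

```bash
python3 st.py .505 .106 .014
```

```text
3.6167 [0.51288096 0.10671381 0.03500381] [ 0.71219639 -0.29676652  0.08604894]
[[ 0.011  1.    -0.017]
 [ 0.01  -0.017 -1.   ]
 [-1.     0.01  -0.011]] turn about tool x -0.007
to go (tool, cm) [ 2.09 -0.81  0.11]
```

Call:
step_arm --commands '[[[0.8,-0.2,0,0,0,0],[0.8,0,0,0,0,0],[0.4,0,0,0,0,0],[0,0,0,0,0,0],[0,0,0,0,0,0]]]'

```text
time: 4.03
eef_pos: [0.5131, 0.1072, 0.0161]
eef_rot: [1.238, 1.198, -1.205]
wrist_force: [-0.2, 0.1, -0.2]
width: 0.0858
```

```bash
python3 st.py .589 .110 .014
```

```text
4.0333 [0.51309474 0.1072388  0.01610924] [-0.22056841  0.07416187 -0.15921027]
[[ 0.016  1.    -0.017]
 [ 0.012 -0.017 -1.   ]
 [-1.     0.016 -0.012]] turn about tool x -0.008
to go (tool, cm) [ 0.34  7.58 -0.4 ]
```

Call:
step_arm --commands '[[[0,0.5,0,0,0,0],[0,0.5,0,0,0,0],[0,0.5,0,0,0,0],[0,0.5,0,0,0,0],[0,0.5,0,0,0,0],[0,0.5,0,0,0,0],[0,0.5,0,0,0,0],[0,0.5,0,0,0,0],[0,0.5,0,0,0,0],[0,0.5,0,0,0,0],[0,0.5,0,0,0,0],[0,0.5,0,0,0,0],[0,0,0,0,0,0]]]'

```text
time: 5.12
eef_pos: [0.5747, 0.1054, 0.0168]
eef_rot: [1.233, 1.204, -1.213]
wrist_force: [0.4, -0.1, 0.7]
width: 0.0853
```

```bash
python3 st.py .624 .110 .014
python3 - <<'E'
from h import *
for n in ("scene","wrist"):
    cv2.imwrite(f"pics/{n}2.png",eyes.grab_frame(n)[:,:,::-1])
E
```

```text
5.1167 [0.57472326 0.1054046  0.01677613] [ 0.42981012 -0.08988878  0.70142726]
[[ 0.006  1.    -0.018]
 [ 0.01  -0.018 -1.   ]
 [-1.     0.006 -0.01 ]] turn about tool x -0.008
to go (tool, cm) [ 0.31  4.92 -0.54]
```

View pics/scene2.png

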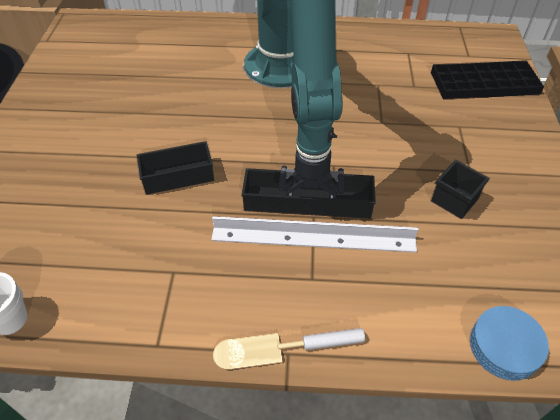

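View pics/wrist2.png

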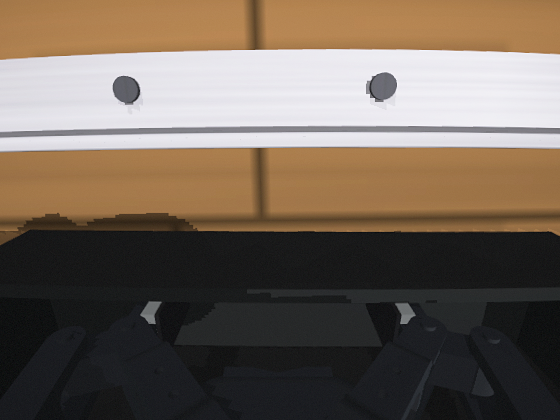

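The trough is sliding and now parallel to the rail: its edge runs level along row ~232 in the wrist view, with the rail face at row ~150. Both fingers are on the far wall. Continuing.

Call:
step_arm --commands '[[[0,0.5,0,0,0,0],[0,0.5,0,0,0,0],[0,0.5,0,0,0,0],[0,0.5,0,0,0,0],[0,0.5,0,0,0,0],[0,0.5,0,0,0,0],[0,0.3,0,0,0,0],[0,0.3,0,0,0,0],[0,0,0,0,0,0]]]'

```text
time: 5.97
eef_pos: [0.6109, 0.1045, 0.0166]
eef_rot: [1.229, 1.208, -1.217]
wrist_force: [-2.2, 0.5, 1.7]
width: 0.0852
```

```bash
python3 st.py .624 .110 .014
python3 - <<'E'
from h import *
for n in ("wrist",):
    cv2.imwrite(f"pics/{n}3.png",eyes.grab_frame(n)[:,:,::-1])
E
```

```text
5.9667 [0.61094428 0.10450394 0.01659773] [-2.21923965  0.4992936   1.70564751]
[[ 0.001  1.    -0.017]
 [ 0.009 -0.017 -1.   ]
 [-1.     0.    -0.009]] turn about tool x -0.007
to go (tool, cm) [ 0.27  1.3  -0.57]
```

View pics/wrist3.png

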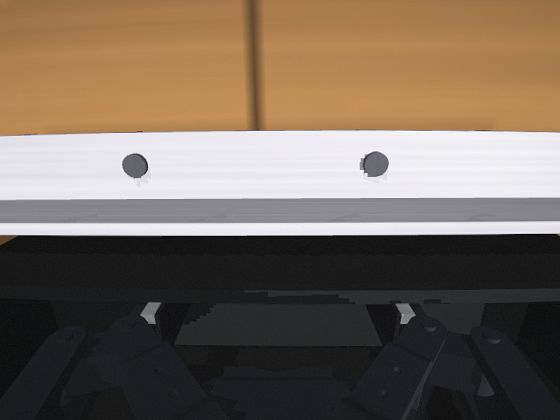

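Nearly there (gap now ≈10 mm or so). Small steps until the force rises.

Call:
step_arm --commands '[[[0,0.25,0,0,0,0],[0,0.25,0,0,0,0],[0,0.25,0,0,0,0],[0,0,0,0,0,0]]]'

```text
time: 6.35
eef_pos: [0.6179, 0.1043, 0.0165]
eef_rot: [1.228, 1.209, -1.218]
wrist_force: [-0.2, 0.2, 0.1]
width: 0.0854
```

Call:
step_arm --commands '[[[0,0.25,0,0,0,0],[0,0.25,0,0,0,0],[0,0,0,0,0,0]]]'

```text
time: 6.6
eef_pos: [0.6231, 0.1042, 0.0164]
eef_rot: [1.227, 1.209, -1.219]
wrist_force: [-1.8, -0.0, 1.6]
width: 0.0856
```

```bash
python3 st.py .624 .110 .014
python3 - <<'E'
from h import *
for n in ("wrist","scene"):
    cv2.imwrite(f"pics/{n}4.png",eyes.grab_frame(n)[:,:,::-1])
E
```

```text
6.6 [0.62307883 0.1042357  0.01638162] [-1.79935627 -0.01569902  1.60471519]
[[-0.002  1.    -0.017]
 [ 0.009 -0.017 -1.   ]
 [-1.    -0.002 -0.009]] turn about tool x -0.007
to go (tool, cm) [ 0.24  0.08 -0.58]
```

View pics/wrist4.png

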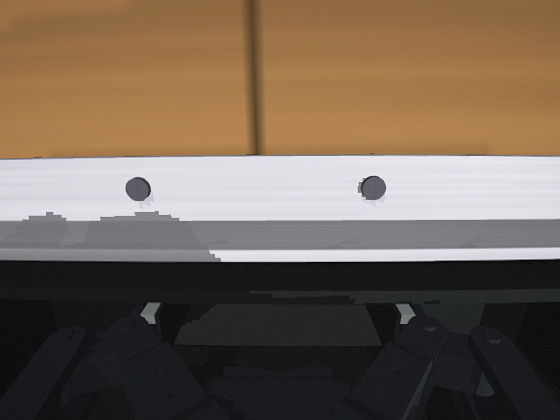

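Call:
step_arm --commands '[[[0,0.2,0,0,0,0],[0,0.2,0,0,0,0],[0,0,0,0,0,0]]]'

```text
time: 6.95
eef_pos: [0.6252, 0.1042, 0.0163]
eef_rot: [1.223, 1.213, -1.221]
wrist_force: [-2.4, -0.4, 0.8]
width: 0.0857
```

Call:
step_arm --commands '[[[0,0.15,0,0,0,0],[0,0.15,0,0,0,0]]]'

```text
time: 7.12
eef_pos: [0.6252, 0.1042, 0.0161]
eef_rot: [1.218, 1.218, -1.224]
wrist_force: [-5.1, 0.7, 3.7]
width: 0.0858
```

It stopped advancing at x = 0.6252 (expected about 0.6245) with force rising to 5 N, so it is against the rail. Backing off to mid-trough, then lifting clear.

Call:
step_arm --commands '[[[0,-0.8,0,0,0,0],[0,-0.8,0,0,0,0],[0,-0.5,0,0,0,0],[0,0,0,0,0,0],[-1,0,0,0,0,0],[-1.5,0,0,0,0,0],[-2.5,0,0,0,0,0],[-3,0,0,0,0,0],[-3,0,0,0,0,0],[-3,0,0,0,0,0],[-3,0,0,0,0,0],[0,0,0,0,0,0]]]'

```text
time: 8.12
eef_pos: [0.6113, 0.1028, 0.1983]
eef_rot: [1.232, 1.204, -1.212]
wrist_force: [1.4, -0.0, -0.0]
width: 0.0854
```

Call:
step_arm --commands '[[[0,0,3.5,0,0,0],[0,0,3.5,0,0,0],[0,-1,3.5,0,0,0],[0,-1,3.5,0,0,0],[0,-1,3.5,0,0,0],[0,-1,3.5,0,0,0],[0,-1,3.5,0,0,0],[0,-1,3.5,0,0,0],[0,-1,3.5,0,0,0],[0,-1,3.5,0,0,0],[0,0,3.5,0,0,0],[0,0,3.5,0,0,0],[0,0,0,0,0,0]]]'

```text
time: 9.2
eef_pos: [0.5341, -0.3327, 0.2033]
eef_rot: [1.242, 1.179, -1.18]
wrist_force: [-0.2, -1.9, 1.1]
width: 0.0855
```

Run:
```python
from h import *
for n in ("scene","top"):
    cv2.imwrite(f"pics/{n}5.png",eyes.grab_frame(n)[:,:,::-1])
im=cv2.imread("pics/top5.png")
c=im[150:290,150:350]; c=cv2.convertScaleAbs(c,alpha=1.6,beta=25)
cv2.imwrite("pics/top5c.png",cv2.resize(c,None,fx=4,fy=4,interpolation=cv2.INTER_CUBIC))
print(sensors.state()["eef_pos"])
```

```text
[ 0.53535212 -0.32504045  0.2028685 ]
```

View pics/top5.png

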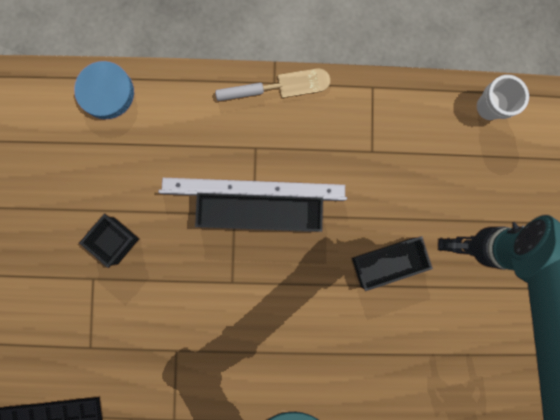

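View pics/top5c.png

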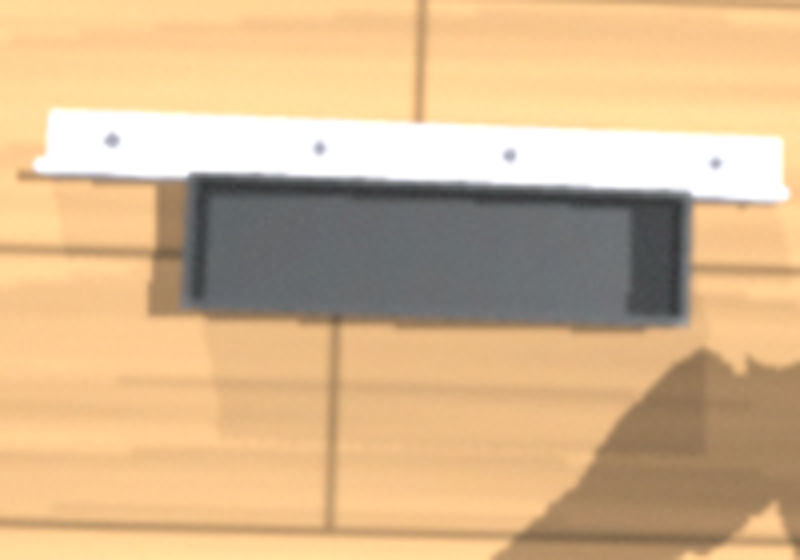

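View pics/scene5.png

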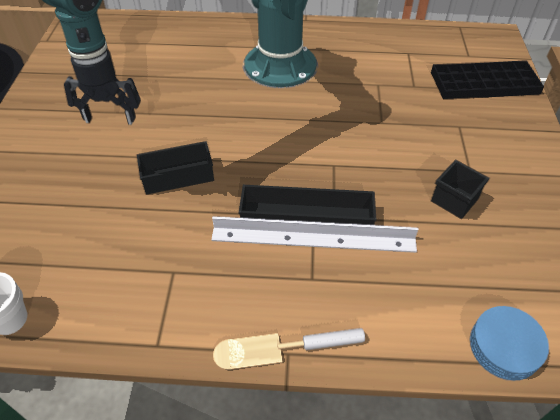

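Trough corners in the crop: (190,176), (690,194), (687,324), (184,308). It lies along the rail. The short trough and pot are at the same pixels as before. Quick numeric check, then hand in.

Run:
```python
from h import *
P=box("top",[(x/4+149.6,y/4+149.6) for x,y in [(190,176),(690,194),(687,324),(184,308)]],.06)
d=(P[0]+P[3]-P[1]-P[2])/2; yaw=np.arctan2(-d[0],d[1])
a=-.0096; e=P.mean(0)[:2]-np.array([.6396,.1154])
print("rail frame x,y",e@[np.cos(a),np.sin(a)],e@[-np.sin(a),np.cos(a)],"dyaw",yaw-a)
A=cv2.imread("pics/top0.png");B=cv2.imread("pics/top5.png")
for n,(r,c) in dict(pot=(slice(205,275),slice(70,145)),short=(slice(230,296),slice(345,436))).items(): print(n,cv2.absdiff(A[r,c],B[r,c]).mean())
g=lambda I,r,c: np.float32(I[r,c].mean(2))
r,c=slice(205,275),slice(70,145); print(cv2.phaseCorrelate(g(A,r,c),g(B,r,c)))
r,c=slice(230,296),slice(345,436); print(cv2.phaseCorrelate(g(A,r,c),g(B,r,c)))
```

```text
[[0.6398, 0.2475], [0.6377, -0.0519], [0.5596, -0.0516], [0.561, 0.248]] centre [0.5995 0.098 ] sides [0.299 0.078 0.3   0.079]
rail frame x,y -0.03988597812917179 -0.017783280822417855 dyaw 0.003853413828209545
pot 2.527111111111111
short 7.472083472083472
((0.4727663586108477, -0.00042711585915355954), 1.0590662143848562)
((0.09870360351514762, 0.0706877049234862), 0.8109903873668777)
```

```bash
python3 -c "
from workcell import job; print(job.close_job())"
```

```text
the job is handed in; nothing more can be done
None
```

The long trough now lies flat along the rail's face, and the job was handed in at about 9.3 s. I lowered the open fingers inside the trough and pushed the bottom of its far wall with both at once. One push squared it up and slid it about 90 mm to the rail. I stopped when it no longer advanced and the force reached about 5 N.

**Trough:** the last overhead picture puts it at x = -39.9 mm and y = -17.8 mm in the rail's frame, 0.2° out of line. All three are within the limits, allowing for about 2 mm of calibration error. It looks flat in both final views; I did not measure its height or tilt.

**Short trough and pot:** both sit at the same pixels as at the start. Matching the before and after pictures gave shifts of 0.1 and 0.5 pixel, roughly 1 mm or less and partly due to changed shadows. No check disagreed.

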